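# Set the inspection light's polariser and switch it on

## Task

Without gripping anything, gently push the upright lever post of the inspection light's polariser ring around until its thin black pointer points at the red dot on the scale (not the blue one). Then press the green button on the bench fully down and let it come up again, to switch the light on. Leave the pointer at the red dot, and do not disturb the circuit board on the light's stage or lift or move the other loose things.

Things in the scene. Friction and masses are not known exactly. Their poses are not given: they have to be found in the camera images.
- light: Inspection light, fixed: round grey housing 236 mm across; flat white scale, top 45 mm above the bench, with black lines every 15 degrees (no meaning here); in the middle a round white stage 96 mm across, top 50 mm above the bench. Origin: centre of the underside. z up; -x is its front. At the back (+x) a black plug box, 31 mm high, stands out 8 mm.
- ring_centre (a point): Point on the vertical axis about which the polariser ring turns, at the height of the stage's top, 50 mm above the bench.
- ring (a joint): Turn of the polariser ring (dark steel, round the stage, 104 mm inside, 140 mm outside, top 54.5 mm above the bench), rad: 0 with lever and pointer to the light's front, positive counter-clockwise from above; pointer's world angle = light's yaw + pi + value. Stops at -2.1 and 2.1; starts within -0.4 to 0.4. No spring, stays where left; about 1.5 N sideways at the post turns it.
- lever_top (a point): Top centre of the lever's post, which stands upright on the ring 80 mm from its axis: aluminium rod 12 mm thick with a black cap, 15 mm thick, over the top 12 mm. Post top 103.5 mm above the bench; its foot is a flat arm 16 mm wide, top 57 mm above the bench, from 56 to 92 mm from the axis.
- pointer_tip (a point): Outer end of the thin black pointer (3 mm wide), 108 mm from the ring's axis and in line with the post, 8 mm above the scale. This frame turns with the ring: -x points outward along the pointer, y across it, z up.
- red_dot: Red disc, 12 mm across, 1.5 mm thick, fixed on the scale 98 to 101 mm from the ring's axis, about a quarter turn (1.3 to 1.85 rad) to the left or right of the light's front. The mark to set. Origin: centre of its underside.
- blue_dot: Blue disc of the same size on the opposite side of the scale: not the mark to set.
- lamp_button (a joint): Travel of the green push button, m: 0 up, 0.006 fully down. Its spring pushes it up again; fully down takes 5 N.
- lamp_button_top (a point): Centre of the top of the green button (30 mm across), 18 mm over the bench when up, moving down with it. It stands in a black round housing, 46 mm across and 12 mm high, fixed on the bench to the left or right of the light.
- board: Green circuit board, 40 x 55 mm, 6 mm high with its parts, lying loose on the light's stage. Leave it alone. Origin: centre of its underside.
- tin: Round tin with a red lid, 50 mm across, 23 mm high, loose, on the other side of the light from the button. Leave it alone. Origin: centre of its underside.
- battery: Black block battery, 51 x 27 x 18 mm, lying loose on the bench. Leave it alone. Origin: underside.
- cutter: Red handled side cutter, 117 x 47 x 11 mm, lying loose on the bench. Leave it alone. Origin: underside.
- solder_reel: Blue reel of solder wire, 55 mm across, 45 mm high, loose on the bench. Leave it alone. Origin: underside.
- marker: Black marker pen, 138 mm long, 17 mm thick, lying loose on the bench. Leave it alone. Origin: underside.

How it is judged:
On the way, in this order (a step that is already met when the one before it is completed fails the run):
1. the pointer stands at the red dot, at rest (y of red_dot in the frame of pointer_tip between -0.005 and 0.005 m and x of red_dot in the frame of pointer_tip below 0.03 m and velocity of joint ring between -0.05 and 0.05 rad/s), for 0.3 s.
2. the green button is pressed down with the pointer at the red dot (y of red_dot in the frame of pointer_tip between -0.005 and 0.005 m and x of red_dot in the frame of pointer_tip below 0.03 m and value of joint lamp_button above 0.0045 m), for 0.05 s.
At the end, for the whole second after the job is handed in: The pointer's line passes within 5 mm of the centre of the red dot, the ring is at rest, and the green button has been pressed (at least 4.5 mm of its 6 mm) after that and is up again (all of step 1 and value of joint lamp_button below 0.0015 m); the robot touches nothing.
It fails at once if the lever is gripped or pushed hard (over 20 N on the ring) (contact force between the fingers and ring above 20 N).
It fails at once if the circuit board is moved or lifted (over 10 mm) (distance of board from where it was at the start of the episode above 0.01 m).
It fails at once if another loose thing is moved or lifted (over 15 mm) (distance of any of tin, battery, cutter, solder_reel, marker from where it was at the start of the episode above 0.015 m).
It also fails if it takes over 43 s, if anything falls off the work surface, if the arm or the gripper's body presses on something with over 40 N, if the wrist force passes 120 N, or if a joint passes its speed limit or range.

## Robot

A 7-joint arm with a two-finger parallel gripper is mounted at the origin on a cart in front of the work surface, level with it; the furniture and walls round the work are solid. World frame = base frame: x ahead of the robot, y to its left, z up, the work surface at z = 0. Lengths are in m, angles in rad, forces in N, time in s.
With the tool pointing down it reaches from about 0.425 to 0.875 m from the base axis. Payload 4.7 kg.
Tool frame: the origin (TCP) lies at the very end of the fingers, on their centre line; the grasp point (between the pads) lies 19 mm behind it (grip_point_offset is the distance from the TCP to the grasp point, in m); x points along the fingers, z is the direction in which the jaws open and shut, and the axes are right-handed (so a half turn about x gives the same grasp; the last joint's range is limited). The gripper opens to 87 mm and grips with 3 to 60 N. Pads are 19 mm wide; open, the fingers measure 117 mm over their backs; the gripper's body (75 mm by 190 mm) begins 51 mm behind the grasp point.
Start: joints at [-1.101, 0.321, -0.07, 1.45, 0.023, 1.371, -0.057], TCP at [0.286, 0.584, 0.223] pointing down, gripper open.
Joint ranges: [-2.86, 2.86], [-0.3, 2.09], [-1.38, 1.24], [0.06, 2.45], [-1.56, 4.7], [0.09, 2.05], [-2.69, 2.69]. Speed limits (rad/s): [2.57, 2.57, 3.14, 3.14, 3.14, 3.14, 3.14].

## Interface

Orientations are given as a rotation vector (axis times angle).
In Python, from bench import get_state, get_image, calibration, close_job, grip_point_offset gives the robot as it stands.
- The arm moves only by the tool play_rows, never from a script. Its argument "targets" is a list of rows, each an object with "claw": the closure, from 0 (fully open) to 1 (shut); "linear": the shift along the tool's x, y, z as a fraction of full scale, a list of three; "rotation": the turn, a rotation vector about the tool's x, y, z as a fraction of full scale, a list of three. In form: [{"claw": claw, "linear": [x, y, z], "rotation": [wx, wy, wz]}, ...]. A call has 1 to 10 rows; each row shifts and turns the pose as measured when the row begins, along the tool's axes as they then stand; what a row does not reach is not made up. Full scale, the value 1, is 2.5 cm for a shift and 90 degrees for a turn. A row lasts 1/12 s, in which the tool goes at most 41.7 mm and 7.16 degrees, less where a joint would pass 70% of its speed; a pose out of reach is approached as far as the arm can. A call with a number of a shift or a turn outside -1 to 1 is refused whole. A call with a gripper value outside its range is refused whole. The fingers move at their own pace and stop on an object; "newtons" is the grip in N (left out, the last holds). Time passes only in rows, so rows that do not move let the fingers close. It gives the time, the measured TCP pose, the force and the opening at its end, in the units of the state.
- get_state(): the state, without advancing time (a new reading comes with each control period).
- get_image(name): name is "side" or "top" or "wrist"; returns the picture (384x512x3 uint8, blue, green, red); there is no depth.
- calibration(name): a dict with "fx", "fy", "cx", "cy" (pixels), "rvec" (rotation vector, rad) and "tvec" (3), from world to camera coordinates, as OpenCV has them; the wrist camera has in their place "hand_eye" (4x4, takes a point from camera to tool coordinates, whose origin is the TCP and whose axes are the tool frame's). Camera axes: x right, y down, z forward; pixel columns grow to the right and rows downward; lengths in m; the calibration is good to about 2 mm. A picture is of the moment at which its call begins: read the wrist's pose just before it. calibration takes no time and is no camera call.
- close_job(): hands the job in, once; it reports no verdict.
The state is a dict: "time": time; "joint_positions": joint angles; "qd": joint speeds; "joint_torque": joint torques, N m; "position": TCP position; "tool_rot": TCP orientation; "ft_force": force on the tool from outside, world axes, zero at the start; "torque": the same for the moment, N m; "grip_width": opening from 0.0 (shut) to 1.0 (fully open).
Only numpy, scipy, OpenCV 4.12 (cv2) and the standard library are available. Lean on these libraries where they do the work, as an engineer would, in place of code of your own. Each camera call takes 0.05 s, during which the arm holds its last target. There are 200 camera calls.

## Working session

There is one attempt and no reset: what is moved stays moved. The work goes in short steps, Python scripts to look and compute and a tool call to move; the robot and the scene stay as the last step left them, time stands still between calls to the robot, and variables do not carry over. Pictures are saved under pics/ and viewed, about 8 in all and at most 12, crops included, and the job is handed in when it is done.

Besides the shell and the picture viewer there is one more tool, called after "Request:" by a JSON object that holds its "api" and its "payload". play_rows: Moves the arm, as the interface text tells. Shift numbers are shares of 2.5 cm and turn numbers shares of 90 degrees, none past 1 either way. Its arguments: {"type":"object","properties":{"targets":{"type":"array"},"newtons":{"type":"number"}},"required":["targets"]}

```bash
mkdir -p pics; cat > h.py <<'E'
import numpy as np, cv2
from bench import *
def cam(n):
    c=calibration(n); K=np.array([[c['fx'],0,c['cx']],[0,c['fy'],c['cy']],[0,0,1.]])
    if 'rvec' in c:
        R=cv2.Rodrigues(np.array(c['rvec'],float))[0]; t=np.array(c['tvec'],float).ravel()
    else:
        s=get_state(); T=np.eye(4); T[:3,:3]=cv2.Rodrigues(np.array(s['tool_rot'],float))[0]; T[:3,3]=s['position']
        M=np.linalg.inv(T@np.array(c['hand_eye'])); R,t=M[:3,:3],M[:3,3]
    return K,R,t
def ray(c,u,v,z):
    K,R,t=c; o=-R.T@t; d=R.T@np.linalg.solve(K,[u,v,1.]); return o+d*(z-o[2])/d[2]
def proj(c,p):
    K,R,t=c; q=K@(R@np.array(p,float)+t); return q[:2]/q[2]
def blobs(im,lo,hi,amin=20):
    m=cv2.inRange(cv2.cvtColor(im,cv2.COLOR_BGR2HSV),np.array(lo),np.array(hi))
    n,l,s,ce=cv2.connectedComponentsWithStats(m)
    return [(s[i].tolist(),ce[i].round(1).tolist()) for i in range(1,n) if s[i][4]>=amin]
E
python3 - <<'E'
from h import *
s=get_state(); print(s)
print(np.round(cv2.Rodrigues(np.array(s['tool_rot']))[0],3))
for n in('top','side'):
    im=get_image(n); cv2.imwrite(f'pics/{n}0.png',im); c=cam(n); print(n,-c[1].T@c[2],c[0][0,0])
    for k,lo,hi in(('red',(0,120,80),(8,255,255)),('red2',(172,120,80),(180,255,255)),('blue',(95,120,60),(130,255,255)),('green',(40,80,50),(90,255,255))): print(k,blobs(im,lo,hi))
E
```

```text
{'time': 0.0, 'joint_positions': array([-1.10091445,  0.32180383, -0.07008418,  1.45168809,  0.02257041,
        1.37076154, -0.05690615]), 'qd': array([ 0.00161975,  0.00032799,  0.00034294,  0.00119209,  0.00025188,
       -0.00072451,  0.0006757 ]), 'joint_torque': array([ 2.95278733e-05, -4.91289318e+01, -4.03697211e-01, -3.12529886e+01,
       -6.39509107e-02,  4.36582498e-02,  1.52263888e-04]), 'position': array([0.28590096, 0.58313677, 0.22146736]), 'tool_rot': array([-0.86833496,  1.392583  ,  0.86661465]), 'ft_force': array([-0.34880284, -0.60555977, -0.58360276]), 'torque': array([-0.06798802,  0.02004125,  0.00835313]), 'grip_width': 0.9996262995184555}
[[-0.001 -0.898  0.44 ]
 [-0.002  0.44   0.898]
 [-1.    -0.    -0.002]]
top [0.36345591 0.00623013 1.15846929] 377.6793689356495
red [([117, 0, 18, 6, 83], [125.9, 2.1]), ([59, 59, 5, 7, 30], [61.1, 62.4]), ([178, 105, 9, 9, 53], [182.3, 109.2]), ([188, 105, 9, 4, 21], [191.7, 107.0]), ([189, 109, 18, 6, 53], [197.2, 111.6]), ([377, 110, 11, 15, 127], [382.3, 116.5]), ([146, 133, 6, 6, 26], [148.7, 135.7]), ([113, 195, 28,
[... 282 characters left out ...]
een [([462, 90, 12, 10, 98], [467.4, 94.9]), ([236, 198, 10, 8, 31], [241.1, 201.6]), ([156, 206, 10, 11, 86], [160.6, 210.7])]
side [-0.21700121 -1.25459546  0.77248452] 452.96509041833934
red [([220, 0, 23, 43, 403], [232.4, 20.1]), ([256, 34, 28, 10, 136], [273.2, 39.0]), ([231, 72, 8, 16, 44], [233.3, 78.9]), ([234, 131, 5, 28, 118], [236.2, 144.1]), ([278, 170, 10, 9, 46], [282.7, 174.1]), ([353, 175, 8, 4, 25], [356.7, 176.8]), ([349, 194, 13, 8, 62], [354.7, 197.2]), ([381, 224, 15, 9, 89], [387.9, 228.3]), ([260, 237, 13, 8, 91], [265.8, 240.4])]
red2 [([224, 0, 19, 41, 203], [237.3, 13.8])]
blue [([436, 223, 9, 10, 58], [440.2, 227.1])]
green [([204, 186, 6, 4, 22], [206.5, 187.6])]
```

View pics/top0.png

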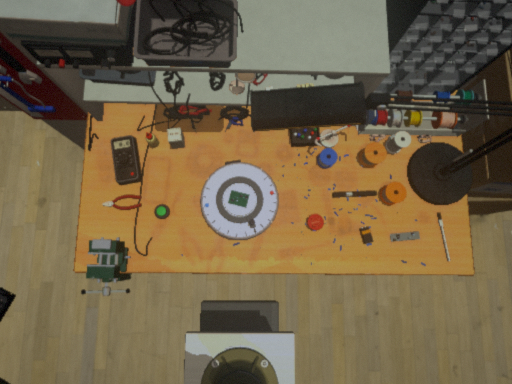

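View pics/side0.png

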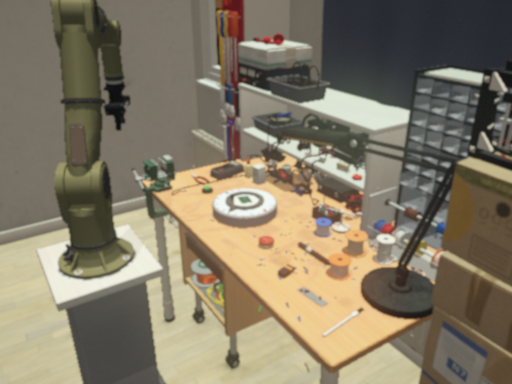

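The top view shows the light at about (240,200), the button at (161,211), the tin at (315,222) and the lever post near (251,225). I'll zoom in on the light.

```bash
python3 - <<'E'
from h import *
im=cv2.imread('pics/top0.png'); c=cam('top')
print('tcp',proj(c,get_state()['position']),'base',proj(c,[0,0,0]),'c',ray(c,240,200,.045),'btn',ray(c,160.6,210.7,.018),'tin',ray(c,314.7,221.8,.023))
cv2.imwrite('pics/z.png',cv2.resize(im[150:250,140:290],None,fx=5.3,fy=5.3,interpolation=cv2.INTER_CUBIC))
for k,lo,hi in(('red',(0,60,60),(12,255,255)),('red2',(165,60,60),(180,255,255)),('blue',(95,80,60),(130,255,255))):
    print(k,[b for b in blobs(im,lo,hi,3) if 195<b[1][0]<285 and 155<b[1][1]<245])
E
```

```text
tcp [ -7.49484262 289.62880976] base [238.754759   388.29860608] c [0.53470256 0.00461814 0.045     ] btn [0.50274474 0.24325396 0.018     ] tin [ 0.47461234 -0.22254831  0.023     ]
red [([233, 161, 3, 2, 4], [234.0, 161.5]), ([270, 191, 3, 4, 9], [271.1, 192.7])]
red2 [([272, 191, 2, 3, 3], [272.7, 192.0])]
blue [([205, 203, 4, 4, 12], [206.5, 204.5])]
```

View pics/z.png

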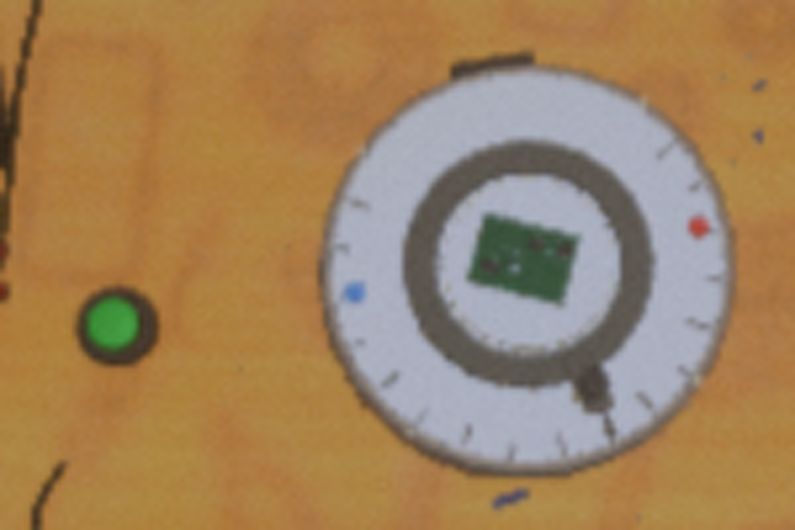

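Zoomed in: red dot on the right at crop (698,228), blue on the left at (355,293). The pointer is at (611,435), so the post has to go counter-clockwise by about 76°. Next I'll measure the geometry.

```bash
cat >> h.py <<'E'
def light(im,c):
    # ring centre from the white scale's outline; angle of red dot
    h=cv2.cvtColor(im,cv2.COLOR_BGR2HSV); m=cv2.inRange(h,np.array((0,0,110)),np.array((180,70,255)))
    k=[x for x in cv2.findContours(m,cv2.RETR_EXTERNAL,cv2.CHAIN_APPROX_NONE)[0] if cv2.pointPolygonTest(x,tuple(map(float,proj(c,[.535,.0046,.045]))),False)>=0 or cv2.contourArea(x)>2500]
    k=max(k,key=cv2.contourArea); return cv2.fitEllipse(cv2.convexHull(k))
E
python3 - <<'E'
from h import *
im=cv2.imread('pics/top0.png'); c=cam('top')
e=light(im,c);print(e)
C=ray(c,*e[0],.042);print('C',C, 'edge',[ray(c,e[0][0]+d,e[0][1],.042) for d in(-e[1][0]/2,e[1][0]/2)])
# ring: dark pixels within the light
hh=cv2.cvtColor(im,cv2.COLOR_BGR2HSV);m=cv2.inRange(hh,np.array((0,0,0)),np.array((40,110,125)))
yy,xx=np.mgrid[:384,:512];m[(np.hypot(xx-e[0][0],yy-e[0][1])>27)]=0
k=max(cv2.findContours(m,cv2.RETR_EXTERNAL,cv2.CHAIN_APPROX_NONE)[0],key=cv2.contourArea)
e2=cv2.fitEllipse(cv2.convexHull(k));print(e2,ray(c,*e2[0],.0545))
f=lambda u,v,z:ray(c,140+u/5.3,150+v/5.3,z)
for n,p in(('red',ray(c,271.7,192.8,.0465)),('blue',ray(c,206.5,204.5,.0465)),('tip',f(611,437,.053)),('cap',f(592,392,.1035))):
    d=p-C;print(n,p,np.hypot(*d[:2]),np.degrees(np.arctan2(d[1],d[0])))
print('vise',ray(c,107,260,0.1),'lamp',ray(c,305,105,.3))
E
```

```text
((305.28369140625, 35.53487777709961), (97.72195434570312, 205.531982421875), 89.98912048339844)
C [ 1.08140256 -0.20032433  0.042     ] edge [array([ 1.07629695, -0.04063433,  0.042     ]), array([ 1.08656078, -0.36166007,  0.042     ])]Traceback (most recent call last):
  File "<stdin>", line 8, in <module>
ValueError: max() iterable argument is empty
```

Request:
{"api": "play_rows", "payload": {"targets": [{"claw":1,"linear":[-1,0,0],"rotation":[0,0,0]},{"claw":1,"linear":[-1,0,0],"rotation":[0,0,0]},{"claw":1,"linear":[-1,0,0],"rotation":[0,0,0]},{"claw":1,"linear":[-1,0,0],"rotation":[0,0,0]}], "newtons": 5}}

```text
time: 0.43
position: [0.2842, 0.5791, 0.3138]
tool_rot: [-0.88, 1.41, 0.859]
ft_force: [1.4, 0.1, 0.1]
grip_width: 0.776
```

```bash
python3 - <<'E'
from h import *
im=cv2.imread('pics/top0.png'); c=cam('top')
yy,xx=np.mgrid[:384,:512]; near=np.hypot(xx-240,yy-200)
h=cv2.cvtColor(im,cv2.COLOR_BGR2HSV)
def fit(m,z):
    k=max(cv2.findContours(m,cv2.RETR_EXTERNAL,cv2.CHAIN_APPROX_NONE)[0],key=cv2.contourArea)
    e=cv2.fitEllipse(cv2.convexHull(k));p=ray(c,*e[0],z);print(e,p);return p
m=cv2.inRange(h,np.array((0,0,110)),np.array((180,80,255)));m[near>48]=0
C1=fit(m,.042)
g=cv2.inRange(cv2.cvtColor(im,cv2.COLOR_BGR2GRAY),0,125);g[near>25.5]=0
C2=fit(g,.0545)
f=lambda u,v,z:ray(c,140+u/5.3,150+v/5.3,z)
for C in(C1,C2):
  for n,p in(('red',ray(c,271.7,192.8,.0465)),('blue',ray(c,206.5,204.5,.0465)),('tip',f(611,437,.053)),('cap',f(592,392,.1035))):
    d=p-C;print(n,p.round(4),np.hypot(*d[:2]).round(4),np.degrees(np.arctan2(d[1],d[0])).round(1))
print('vise',ray(c,107,260,0.1),'lamp',ray(c,305,105,.3))
E
```

```text
((239.11798095703125, 200.45802307128906), (76.77374267578125, 77.37834167480469), 83.74588775634766) [0.53374179 0.0072263  0.042     ]
((239.45516967773438, 200.33473205566406), (46.2485237121582, 48.846832275390625), 153.809326171875) [0.53221801 0.00622542 0.0545    ]
red [ 0.5577 -0.09    0.0465] 0.1001 -76.2
blue [0.5196 0.1035 0.0465] 0.0973 98.4
tip [ 0.4384 -0.0414  0.053 ] 0.107 -153.0
cap [ 0.4585 -0.029   0.1035] 0.0835 -154.3
red [ 0.5577 -0.09    0.0465] 0.0995 -75.2
blue [0.5196 0.1035 0.0465] 0.0981 97.4
tip [ 0.4384 -0.0414  0.053 ] 0.1052 -153.1
cap [ 0.4585 -0.029   0.1035] 0.0817 -154.5
vise [0.35590944 0.36378303 0.1       ] lamp [ 0.73055367 -0.14892277  0.3       ]
```

Request:
{"api": "play_rows", "payload": {"targets": [{"claw":1,"linear":[0,-1,-1],"rotation":[0,0,0]},{"claw":1,"linear":[0,-1,-1],"rotation":[0,0,0]},{"claw":1,"linear":[0,-1,-1],"rotation":[0,0,0]},{"claw":1,"linear":[0,-1,-1],"rotation":[0,0,0]},{"claw":1,"linear":[0,-1,-1],"rotation":[0,0,0]},{"claw":1,"linear":[0,-1,-1],"rotation":[0,0,0]},{"claw":1,"linear":[0,-1,-1],"rotation":[0,0,0]},{"claw":1,"linear":[0,-1,-1],"rotation":[0,0,0]}]}}

```text
time: 1.1
position: [0.3745, 0.3114, 0.3176]
tool_rot: [-0.886, 1.402, 0.88]
ft_force: [1.3, 0.6, -0.5]
grip_width: 0.175
```

Request:
{"api": "play_rows", "payload": {"targets": [{"claw":1,"linear":[0,-0.76,-0.96],"rotation":[0,0,0]},{"claw":1,"linear":[0,-0.76,-0.96],"rotation":[0,0,0]},{"claw":1,"linear":[0,-0.76,-0.96],"rotation":[0,0,0]},{"claw":1,"linear":[0,-0.76,-0.96],"rotation":[0,0,0]},{"claw":1,"linear":[0,-0.76,-0.96],"rotation":[0,0,0]},{"claw":1,"linear":[0,-0.76,-0.96],"rotation":[0,0,0]},{"claw":1,"linear":[0,-0.76,-0.96],"rotation":[0,0,0]},{"claw":1,"linear":[0,-0.76,-0.96],"rotation":[0,0,0]},{"claw":1,"linear":[0,-0.76,-0.96],"rotation":[0,0,0]},{"claw":1,"linear":[0,-0.76,-0.96],"rotation":[0,0,0]}]}}

```text
time: 1.93
position: [0.4439, -0.0057, 0.3172]
tool_rot: [-0.882, 1.406, 0.879]
ft_force: [1.0, -0.4, 0.0]
grip_width: 0.008
```

Request:
{"api": "play_rows", "payload": {"targets": [{"claw":1,"linear":[0,0,0],"rotation":[0.07,0,0]},{"claw":1,"linear":[0,0,0],"rotation":[0.07,0,0]},{"claw":1,"linear":[0,0,0],"rotation":[0.07,0,0]},{"claw":1,"linear":[0,0,0],"rotation":[0.07,0,0]},{"claw":1,"linear":[0,0,0],"rotation":[0.07,0,0]},{"claw":1,"linear":[0,0,0],"rotation":[0.07,0,0]},{"claw":1,"linear":[0,0,0],"rotation":[0,0,0]}]}}

```text
time: 2.52
position: [0.4428, -0.0172, 0.3154]
tool_rot: [-0.338, 1.567, 0.324]
ft_force: [0.9, 0.2, -0.2]
grip_width: 0.008
```

```bash
cat >> h.py <<'E'
def st(tgt=None):
    s=get_state(); R=cv2.Rodrigues(np.array(s['tool_rot']))[0]; p=np.array(s['position'])
    print('t',s['time'],'p',p.round(4),'y angle',np.degrees(np.arctan2(R[1,1],R[0,1])).round(1),'x',R[:,0].round(3),'F',np.round(s['ft_force'],1),'q',np.round(s['joint_positions'],2))
    if tgt is not None: print('move units',(R.T@(np.array(tgt)-p)/.025).round(3))
E
python3 - <<'E'
from h import *
st([.441,.012,.2]); im=get_image('wrist'); cv2.imwrite('pics/w1.png',im)
E
```

```text
t 2.5167 p [ 0.4428 -0.0172  0.3154] y angle 114.1 x [-0.019 -0.013 -1.   ] F [ 0.9  0.2 -0.2] q [-0.51 -0.17  0.42  1.78  0.08  1.54  0.32]
move units [4.599 1.116 0.516]
```

View pics/w1.png

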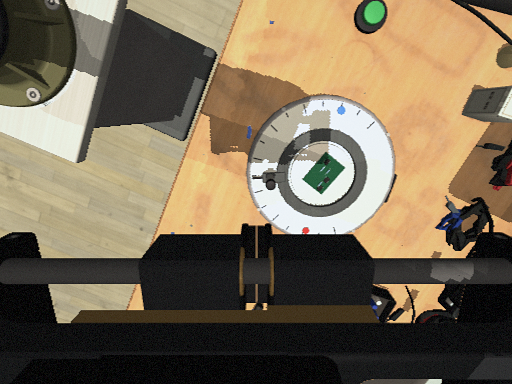

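The wrist view shows the light centred near (321,165), post cap (270,184), pointer tip (255,177), red dot (306,231) and blue dot (341,110).

```bash
python3 - <<'E'
from h import *
im=cv2.imread('pics/w1.png'); c=cam('wrist')
for n,u,v,z in(('cap',270,183,.1035),('tip',255,177,.053),('red',306,231,.0465),('blue',341,110.5,.0465),('btn',373,12,.018)):
    print(n,ray(c,u,v,z).round(4))
r,b=ray(c,306,231,.0465),ray(c,341,110.5,.0465);print('mid',(r+b)/2)
print(blobs(im,(0,120,80),(8,255,255),5),blobs(im,(95,120,60),(130,255,255),8))
st([.441,.012,.075])
E
```

```text
cap [ 0.4632 -0.0255  0.1035]
tip [ 0.4445 -0.0375  0.053 ]
red [ 0.5603 -0.0874  0.0465]
blue [0.5185 0.1049 0.0465]
btn [0.5006 0.2445 0.018 ]
mid [0.53940581 0.00873411 0.0465    ]
[([506, 163, 6, 6, 15], [508.9, 165.6]), ([506, 174, 6, 11, 20], [510.0, 180.5]), ([495, 186, 8, 5, 17], [498.1, 187.4]), ([302, 228, 7, 6, 31], [305.2, 230.2]), ([424, 319, 2, 3, 5], [424.4, 319.8])] [([338, 106, 7, 8, 44], [340.9, 109.9]), ([247, 126, 4, 12, 29], [248.8, 132.0]), ([437, 213, 26, 17, 154], [451.6, 221.5]), ([371, 303, 7, 6, 24], [373.6, 305.9])]
t 2.5667 p [ 0.4428 -0.0173  0.3153] y angle 114.4 x [-0.019 -0.013 -1.   ] F [-1.  -0.1  0.1] q [-0.51 -0.17  0.42  1.78  0.08  1.54  0.33]
move units [9.596 1.135 0.639]
```

Request:
{"api": "play_rows", "payload": {"targets": [{"claw":1,"linear":[0.5,0.6,0.3],"rotation":[0,0,0]},{"claw":1,"linear":[0.5,0.6,0.3],"rotation":[0,0,0]},{"claw":1,"linear":[1,0,0],"rotation":[0,0,0]},{"claw":1,"linear":[1,0,0],"rotation":[0,0,0]},{"claw":1,"linear":[1,0,0],"rotation":[0,0,0]},{"claw":1,"linear":[1,0,0],"rotation":[0,0,0]},{"claw":1,"linear":[1,0,0],"rotation":[0,0,0]},{"claw":1,"linear":[0.5,0,0],"rotation":[0,0,0]},{"claw":1,"linear":[0,0,0],"rotation":[0,0,0]}]}}

```text
time: 3.32
position: [0.4411, 0.0161, 0.1461]
tool_rot: [-0.368, 1.558, 0.355]
ft_force: [-1.3, -0.0, -0.5]
grip_width: 0.004
```

```bash
python3 -c "
from h import *
st([.4413,.0135,.075])"
```

```text
t 3.3167 p [0.4411 0.0161 0.1461] y angle 116.3 x [-0.016 -0.012 -1.   ] F [-1.3 -0.  -0.5] q [-0.53 -0.07  0.41  2.04  0.04  1.19  0.32]
move units [ 2.846 -0.084  0.015]
```

Request:
{"api": "play_rows", "payload": {"targets": [{"claw":1,"linear":[1,0,0],"rotation":[0,0,0]},{"claw":1,"linear":[1,0,0],"rotation":[0,0,0]},{"claw":1,"linear":[0.7,0,0],"rotation":[0,0,0]},{"claw":1,"linear":[0.1,0,0],"rotation":[0,0,0]},{"claw":1,"linear":[0,-0.2,0],"rotation":[0,0,0]},{"claw":1,"linear":[0,-0.2,0],"rotation":[0,0,0]},{"claw":1,"linear":[0,-0.2,0],"rotation":[0,0,0]},{"claw":1,"linear":[0,-0.15,0],"rotation":[0,0,0]}]}}

```text
time: 3.98
position: [0.4539, -0.0011, 0.0807]
tool_rot: [-0.38, 1.547, 0.368]
ft_force: [0.2, -0.4, 0.4]
grip_width: 0.006
```

```bash
python3 - <<'E'
from h import *
st([.536,.008,.075]); im=get_image('wrist'); cv2.imwrite('pics/w2.png',im)
E
```

```text
t 3.9833 p [ 0.4539 -0.0011  0.0807] y angle 117.3 x [-0.007 -0.01  -1.   ] F [ 0.2 -0.4  0.4] q [-0.5   0.03  0.44  2.1  -0.    1.03  0.42]
move units [ 0.203 -1.181  3.088]
```

View pics/w2.png

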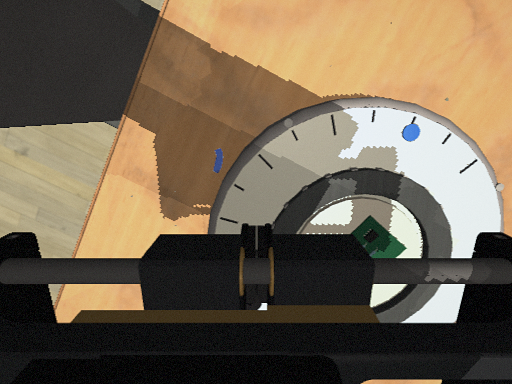

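Request:
{"api": "play_rows", "payload": {"targets": [{"claw":1,"linear":[0.1,-0.12,0],"rotation":[0,0,0]},{"claw":1,"linear":[0.1,-0.12,0],"rotation":[0,0,0]},{"claw":1,"linear":[0,-0.1,0],"rotation":[0,0,0]},{"claw":1,"linear":[0,-0.1,0],"rotation":[0,0,0]},{"claw":1,"linear":[0,-0.1,0],"rotation":[0,0,0]},{"claw":1,"linear":[0,-0.11,-0.024],"rotation":[-0.022,0,0]},{"claw":1,"linear":[0,-0.11,-0.024],"rotation":[-0.022,0,0]},{"claw":1,"linear":[0,-0.11,-0.024],"rotation":[-0.022,0,0]}]}}

```text
time: 4.7
position: [0.4646, -0.0215, 0.0776]
tool_rot: [-0.461, 1.528, 0.454]
ft_force: [-1.0, 1.7, 1.2]
grip_width: 0.003
```

```bash
python3 - <<'E'
from h import *
st([.536,.008,.075]); im=get_image('top'); cv2.imwrite('pics/t2.png',cv2.resize(im[150:250,140:290],None,fx=5.3,fy=5.3,interpolation=cv2.INTER_CUBIC))
E
```

```text
t 4.7 p [ 0.4646 -0.0215  0.0776] y angle 123.4 x [-0.005 -0.006 -1.   ] F [-1.   1.7  1.2] q [-0.47  0.06  0.46  2.08 -0.02  1.02  0.59]
move units [ 0.084 -0.59   3.035]
```

View pics/t2.png

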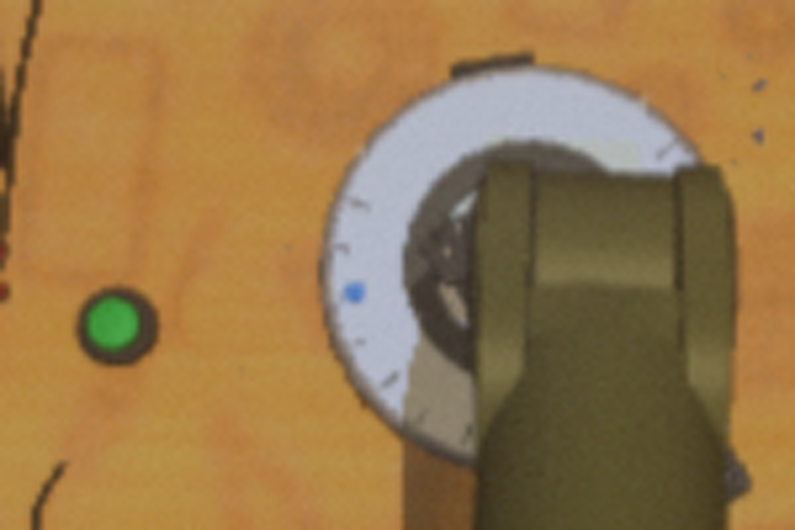

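In contact at about 2 N. Now I'll sweep along the arc.

Request:
{"api": "play_rows", "payload": {"targets": [{"claw":1,"linear":[0,-0.136,-0.027],"rotation":[-0.0278,0,0]},{"claw":1,"linear":[0,-0.136,-0.027],"rotation":[-0.0278,0,0]},{"claw":1,"linear":[0,-0.136,-0.027],"rotation":[-0.0278,0,0]},{"claw":1,"linear":[0,-0.136,-0.027],"rotation":[-0.0278,0,0]},{"claw":1,"linear":[0,-0.136,-0.027],"rotation":[-0.0278,0,0]},{"claw":1,"linear":[0,-0.136,-0.027],"rotation":[-0.0278,0,0]},{"claw":1,"linear":[0,-0.136,-0.027],"rotation":[-0.0278,0,0]},{"claw":1,"linear":[0,-0.136,-0.027],"rotation":[-0.0278,0,0]}]}}

```text
time: 5.42
position: [0.4774, -0.0432, 0.0775]
tool_rot: [-0.738, 1.452, 0.742]
ft_force: [-1.6, 1.3, 1.9]
grip_width: 0.004
```

```bash
python3 -c "
from h import *
st([.536,.008,.075])"
```

```text
t 5.4167 p [ 0.4774 -0.0432  0.0775] y angle 144.3 x [-0.01  -0.002 -1.   ] F [-1.6  1.3  1.9] q [-0.42  0.09  0.47  2.04 -0.05  1.03  1.03]
move units [ 0.073 -0.707  3.032]
```

Request:
{"api": "play_rows", "payload": {"targets": [{"claw":1,"linear":[0,-0.15,-0.027],"rotation":[-0.0278,0,0]},{"claw":1,"linear":[0,-0.15,-0.027],"rotation":[-0.0278,0,0]},{"claw":1,"linear":[0,-0.15,-0.027],"rotation":[-0.0278,0,0]},{"claw":1,"linear":[0,-0.15,-0.027],"rotation":[-0.0278,0,0]},{"claw":1,"linear":[0,-0.15,-0.027],"rotation":[-0.0278,0,0]},{"claw":1,"linear":[0,-0.15,-0.027],"rotation":[-0.0278,0,0]},{"claw":1,"linear":[0,-0.15,-0.027],"rotation":[-0.0278,0,0]},{"claw":1,"linear":[0,-0.15,-0.027],"rotation":[-0.0278,0,0]}]}}

```text
time: 6.08
position: [0.4988, -0.0608, 0.0764]
tool_rot: [-1.008, 1.338, 1.027]
ft_force: [-1.5, 0.9, 0.9]
grip_width: 0.005
```

```bash
python3 -c "
from h import *
st([.536,.008,.075])"
```

```text
t 6.0833 p [ 0.4988 -0.0608  0.0764] y angle 165.1 x [-0.02 -0.   -1.  ] F [-1.5  0.9  0.9] q [-0.36  0.16  0.46  1.98 -0.08  1.04  1.45]
move units [ 0.025 -0.73   3.045]
```

Request:
{"api": "play_rows", "payload": {"targets": [{"claw":1,"linear":[0,-0.15,-0.027],"rotation":[-0.0278,0,0]},{"claw":1,"linear":[0,-0.15,-0.027],"rotation":[-0.0278,0,0]},{"claw":1,"linear":[0,-0.15,-0.027],"rotation":[-0.0278,0,0]},{"claw":1,"linear":[0,-0.15,-0.027],"rotation":[-0.0278,0,0]},{"claw":1,"linear":[0,-0.15,-0.027],"rotation":[-0.0278,0,0]},{"claw":1,"linear":[0,-0.15,-0.027],"rotation":[-0.0278,0,0]},{"claw":1,"linear":[0,-0.15,-0.027],"rotation":[-0.0278,0,0]},{"claw":1,"linear":[0,-0.15,-0.027],"rotation":[-0.0278,0,0]},{"claw":1,"linear":[0,-0.15,-0.027],"rotation":[-0.0278,0,0]}]}}

```text
time: 6.83
position: [0.5272, -0.0714, 0.0736]
tool_rot: [-1.299, 1.162, 1.342]
ft_force: [-1.4, 0.2, 1.5]
grip_width: 0.005
```

```bash
python3 - <<'E'
from h import *
st([.536,.008,.075]); cv2.imwrite('pics/w3.png',get_image('wrist')); im=get_image('side');c=cam('side');u,v=proj(c,[.53,0,.05]).astype(int)
a=cv2.resize(im[v-40:v+40,u-55:u+55],None,fx=5,fy=5,interpolation=cv2.INTER_CUBIC); cv2.imwrite('pics/s3.png',a);print(u,v)
E
```

```text
t 6.8333 p [ 0.5272 -0.0714  0.0736] y angle -171.7 x [-0.034 -0.002 -0.999] F [-1.4  0.2  1.5] q [-0.3   0.23  0.43  1.9  -0.1   1.06  1.89]
move units [-0.075 -0.805  3.091]
243 201
```

View pics/s3.png

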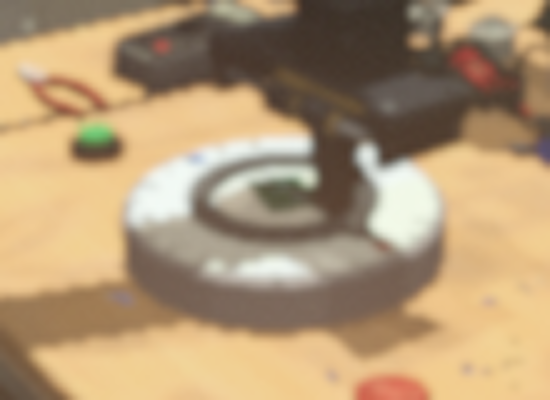

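Request:
{"api": "play_rows", "payload": {"targets": [{"claw":1,"linear":[0,0.3,0],"rotation":[0,0,0]},{"claw":1,"linear":[0,0.8,0],"rotation":[0,0,0]},{"claw":1,"linear":[-1,0.2,0],"rotation":[0,0,0]},{"claw":1,"linear":[-1,0,0],"rotation":[0,0,0]},{"claw":1,"linear":[-1,0,0],"rotation":[0.075,0,0]},{"claw":1,"linear":[-1,0,0],"rotation":[0.075,0,0]},{"claw":1,"linear":[-1,0,0],"rotation":[0.075,0,0]},{"claw":1,"linear":[-1,0,0],"rotation":[0.075,0,0]},{"claw":1,"linear":[-1,0,0],"rotation":[0.075,0,0]},{"claw":1,"linear":[-1,0,0],"rotation":[0.075,0,0]}]}}

```text
time: 7.77
position: [0.4902, -0.077, 0.2749]
tool_rot: [-0.738, 1.482, 0.771]
ft_force: [0.9, -0.6, -0.3]
grip_width: 0.004
```

Request:
{"api": "play_rows", "payload": {"targets": [{"claw":1,"linear":[0,0,0],"rotation":[0.075,0,0]},{"claw":1,"linear":[0,0,0],"rotation":[0.075,0,0]},{"claw":1,"linear":[0,0,0],"rotation":[0.075,0,0]},{"claw":1,"linear":[0,0,0],"rotation":[0.075,0,0]},{"claw":1,"linear":[0,0,0],"rotation":[0,0,0]}]}}

```text
time: 8.18
position: [0.4911, -0.0786, 0.2828]
tool_rot: [-0.354, 1.574, 0.365]
ft_force: [0.4, -0.1, 0.3]
grip_width: 0.006
```

```bash
python3 -c "
from h import *
st([.46,-.055,.28])"
```

```text
t 8.1833 p [ 0.4911 -0.0786  0.2828] y angle 116.2 x [-0.033 -0.001 -0.999] F [ 0.4 -0.1  0.3] q [-0.35 -0.02  0.45  1.71  0.01  1.48  0.56]
move units [ 0.152  1.394 -0.697]
```

```bash
python3 - <<'E'
from h import *
c=cam('wrist');print(proj(c,[.559,-.0885,.0465]),proj(c,[.536,.008,.05]))
im=get_image('wrist'); cv2.imwrite('pics/w4.png',im); cv2.imwrite('pics/t4.png',get_image('top'))
u,v=proj(c,[.559,-.0885,.0465]).astype(int)
cv2.imwrite('pics/w4z.png',cv2.resize(im[100:300,240:480],None,fx=3,fy=3,interpolation=cv2.INTER_CUBIC))
E
```

```text
[298.35562052 197.09640134] [317.54919993 130.331166  ]
```

View pics/w4z.png

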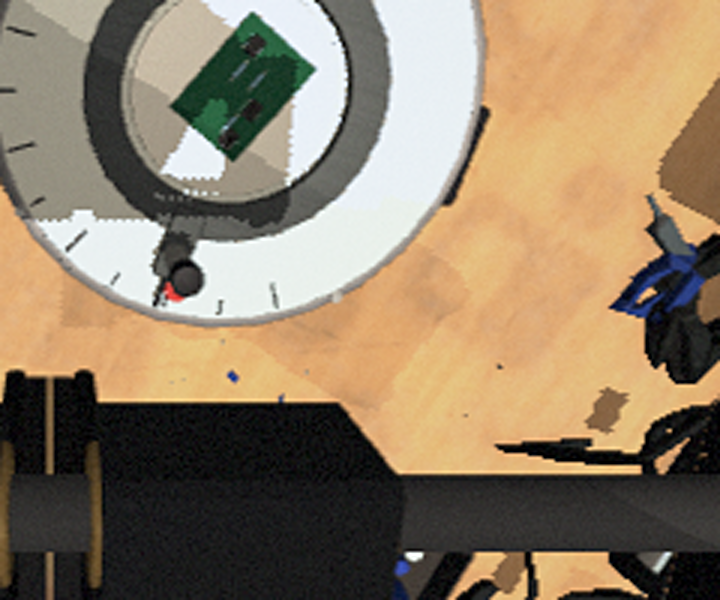

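The close view shows the pointer tip at crop (158,303), just short of the red dot, which the cap partly hides at about (175,292). I'll work out the remaining angle.

```bash
python3 - <<'E'
from h import *
c=cam('wrist'); im=cv2.imread('pics/w4.png')
f=lambda u,v,z:ray(c,240+u/3,100+v/3,z)
C=f(237,89.5,.0545)
for R in (np.array(C),np.array([.536,.008,0])):
  print('C',R.round(4))
  for n,p in(('tip',f(158,303,.053)),('cap',f(184,278,.1035)),('red',ray(c,298.4,197.1,.0465)),('redvis',f(176,291,.0465))):
    d=(p-R)[:2];print(n,p.round(4),np.hypot(*d).round(4),np.degrees(np.arctan2(d[1],d[0])).round(2))
print(blobs(im,(0,100,80),(10,255,255),5)[:4])
# top view, same frame as first picture
t=cv2.imread('pics/t4.png'); print([b for b in blobs(t,(0,60,60),(12,255,255),3) if 260<b[1][0]<285 and 180<b[1][1]<205])
cv2.imwrite('pics/t4z.png',cv2.resize(t[165:235,200:290],None,fx=7,fy=7,interpolation=cv2.INTER_CUBIC))
E
```

```text
C [0.5358 0.0096 0.0545]
tip [ 0.5527 -0.0957  0.053 ] 0.1066 -80.84
cap [ 0.5456 -0.0699  0.1035] 0.08 -82.97
red [ 0.5589 -0.0879  0.0465] 0.1002 -76.67
redvis [ 0.5592 -0.0876  0.0465] 0.1 -76.47
C [0.536 0.008 0.   ]
tip [ 0.5527 -0.0957  0.053 ] 0.105 -80.82
cap [ 0.5456 -0.0699  0.1035] 0.0784 -82.99
red [ 0.5589 -0.0879  0.0465] 0.0986 -76.58
redvis [ 0.5592 -0.0876  0.0465] 0.0984 -76.39
[([509, 155, 3, 4, 7], [510.3, 156.3]), ([294, 194, 7, 7, 24], [296.6, 197.2]), ([201, 227, 26, 7, 136], [213.1, 230.5]), ([421, 310, 9, 13, 34], [424.8, 315.1])]
[]
```

Request:
{"api": "play_rows", "payload": {"targets": [{"claw":1,"linear":[0,0,0],"rotation":[-0.077,0,0]},{"claw":1,"linear":[0,0,0],"rotation":[-0.077,0,0]},{"claw":1,"linear":[0,0,0],"rotation":[-0.077,0,0]},{"claw":1,"linear":[0,0,0],"rotation":[-0.077,0,0]},{"claw":1,"linear":[0,0,0],"rotation":[-0.077,0,0]},{"claw":1,"linear":[0,0,0],"rotation":[-0.077,0,0]},{"claw":1,"linear":[0,0,0],"rotation":[-0.077,0,0]},{"claw":1,"linear":[0,0,0],"rotation":[-0.077,0,0]},{"claw":1,"linear":[0,0,0],"rotation":[-0.077,0,0]},{"claw":1,"linear":[0,0,0],"rotation":[-0.077,0,0]}]}}

```text
time: 9.12
position: [0.4877, -0.0791, 0.2798]
tool_rot: [-1.297, 1.162, 1.347]
ft_force: [0.3, -0.1, -0.3]
grip_width: 0.005
```

Request:
{"api": "play_rows", "payload": {"targets": [{"claw":1,"linear":[0,0,0],"rotation":[-0.06,0,0]},{"claw":1,"linear":[0,0,0],"rotation":[0,0,0]}]}}

```text
time: 9.28
position: [0.487, -0.0792, 0.2793]
tool_rot: [-1.373, 1.103, 1.427]
ft_force: [0.2, -0.2, 0.2]
grip_width: 0.003
```

```bash
python3 -c "
from h import *
st([.5007,-.078,.076])"
```

```text
t 9.2833 p [ 0.487  -0.0792  0.2793] y angle -165.4 x [-0.039 -0.    -0.999] F [ 0.2 -0.2  0.2] q [-0.36 -0.02  0.46  1.73  0.01  1.47  1.92]
move units [ 8.103 -0.844 -0.167]
```

Request:
{"api": "play_rows", "payload": {"targets": [{"claw":1,"linear":[1,-0.2,0],"rotation":[0,0,0]},{"claw":1,"linear":[1,-0.2,0],"rotation":[0,0,0]},{"claw":1,"linear":[1,-0.2,0],"rotation":[0,0,0]},{"claw":1,"linear":[1,0,-0.1],"rotation":[0,0,0]},{"claw":1,"linear":[1,0,0],"rotation":[0,0,0]},{"claw":1,"linear":[1,0,0],"rotation":[0,0,0]},{"claw":1,"linear":[1,0,0],"rotation":[0,0,0]},{"claw":1,"linear":[0.7,0,0],"rotation":[0,0,0]},{"claw":1,"linear":[0.1,0,0],"rotation":[0,0,0]}]}}

```text
time: 10.03
position: [0.4962, -0.0779, 0.0774]
tool_rot: [-1.37, 1.103, 1.415]
ft_force: [-0.1, -0.2, -0.9]
grip_width: 0.003
```

```bash
python3 -c "
from h import *
st([.5342,-.0718,.075])"
```

```text
t 10.0333 p [ 0.4962 -0.0779  0.0774] y angle -165.9 x [-0.032  0.    -0.999] F [-0.1 -0.2 -0.9] q [-0.34  0.16  0.47  1.97 -0.08  1.06  1.99]
move units [ 0.049 -1.534 -0.136]
```

Request:
{"api": "play_rows", "payload": {"targets": [{"claw":1,"linear":[0,-0.2,-0.03],"rotation":[0,0,0]},{"claw":1,"linear":[0,-0.2,-0.03],"rotation":[0,0,0]},{"claw":1,"linear":[0,-0.2,-0.03],"rotation":[0,0,0]},{"claw":1,"linear":[0,-0.2,-0.03],"rotation":[0,0,0]},{"claw":1,"linear":[0,-0.15,0],"rotation":[0,0,0]},{"claw":1,"linear":[0,-0.1,0],"rotation":[0,0,0]},{"claw":1,"linear":[0,-0.1,0],"rotation":[0,0,0]},{"claw":1,"linear":[0,-0.1,0],"rotation":[0,0,0]}]}}

```text
time: 10.7
position: [0.5328, -0.0733, 0.0807]
tool_rot: [-1.372, 1.101, 1.41]
ft_force: [-1.1, -1.2, -1.2]
grip_width: 0.005
```

```bash
python3 -c "
from h import *
st([.5342,-.0718,.075])"
```

```text
t 10.7 p [ 0.5328 -0.0733  0.0807] y angle -166.0 x [-0.027 -0.    -1.   ] F [-1.1 -1.2 -1.2] q [-0.33  0.23  0.47  1.89 -0.11  1.07  2.  ]
move units [ 0.226 -0.075  0.044]
```

Request:
{"api": "play_rows", "payload": {"targets": [{"claw":1,"linear":[0,-0.09,0],"rotation":[0,0,0]},{"claw":1,"linear":[0,0,0],"rotation":[0,0,0]},{"claw":1,"linear":[0,0.3,0],"rotation":[0,0,0]},{"claw":1,"linear":[0,0.8,0],"rotation":[0,0,0]},{"claw":1,"linear":[-1,0.2,0],"rotation":[0,0,0]},{"claw":1,"linear":[-1,0,0],"rotation":[0,0,0]},{"claw":1,"linear":[-1,0,0],"rotation":[0.075,0,0]},{"claw":1,"linear":[-1,0,0],"rotation":[0.075,0,0]},{"claw":1,"linear":[-1,0,0],"rotation":[0.075,0,0]},{"claw":1,"linear":[-1,0,0],"rotation":[0.075,0,0]}]}}

```text
time: 11.53
position: [0.4991, -0.0805, 0.2313]
tool_rot: [-1.009, 1.346, 1.052]
ft_force: [0.1, -0.8, -0.8]
grip_width: 0.007
```

Request:
{"api": "play_rows", "payload": {"targets": [{"claw":1,"linear":[-1,0,0],"rotation":[0.075,0,0]},{"claw":1,"linear":[-1,0,0],"rotation":[0.075,0,0]},{"claw":1,"linear":[0,0,0],"rotation":[0.075,0,0]},{"claw":1,"linear":[0,0,0],"rotation":[0.075,0,0]},{"claw":1,"linear":[0,0,0],"rotation":[0.075,0,0]},{"claw":1,"linear":[0,0,0],"rotation":[0.075,0,0]},{"claw":1,"linear":[0,0,0],"rotation":[0.05,0,0]},{"claw":1,"linear":[0,0,0],"rotation":[0,0,0]}]}}

```text
time: 12.2
position: [0.5016, -0.0813, 0.2938]
tool_rot: [-0.378, 1.551, 0.399]
ft_force: [-1.0, 1.4, 0.2]
grip_width: 0.005
```

```bash
python3 - <<'E'
from h import *
st([.5006,.244,.1]);c=cam('wrist');u,v=proj(c,[.55,-.06,.0465]).astype(int);print(u,v)
im=get_image('wrist'); cv2.imwrite('pics/w5.png',im)
x0,y0=max(0,u-60),max(0,v-60);print(x0,y0)
cv2.imwrite('pics/w5z.png',cv2.resize(im[y0:y0+110,x0:x0+140],None,fx=5,fy=5,interpolation=cv2.INTER_CUBIC))
E
```

```text
t 12.2 p [ 0.5016 -0.0813  0.2938] y angle 118.3 x [-0.018  0.009 -1.   ] F [-1.   1.4  0.2] q [-0.39 -0.01  0.5   1.68 -0.    1.48  0.61]
move units [ 7.87  11.345  6.222]
292 172
232 112
```

View pics/w5z.png

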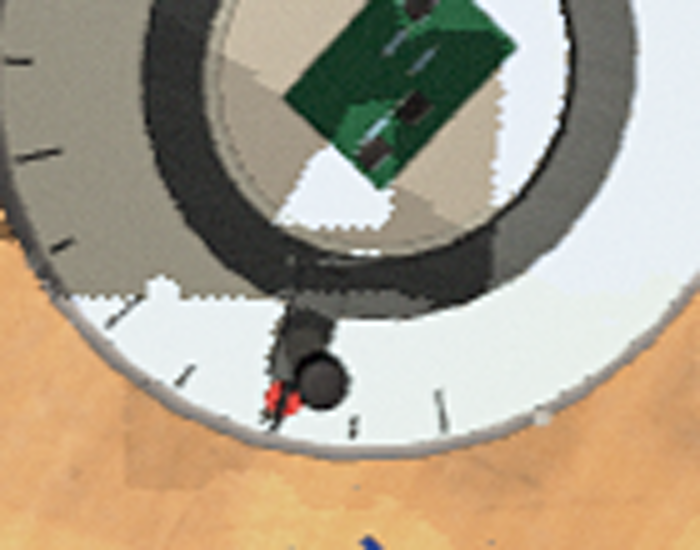

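The pointer now crosses the red dot: tip at crop (274,430), dot around (284,400). I'll check that numerically with parallax.

```bash
python3 - <<'E'
from h import *
c=cam('wrist'); im=cv2.imread('pics/w5.png')
f=lambda u,v,z:ray(c,232+u/5,112+v/5,z)
# ring centre: ring outer left 146,right 637 -> cx 391; bottom 320, radius 246
C=f(391,320-246,.0545)
print([b for b in blobs(im,(0,100,80),(10,255,255),5) if 280<b[1][0]<300])
for R in(C,np.array([.536,.0085,0])):
  for n,p in(('tip',f(275,430,.053)),('tip2',f(279,418,.053)),('cap',f(322,380,.1035)),('red',f(285,399,.0465)),('red0',np.array([.559,-.0878,0]))):
    d=(p-R)[:2];print(n,p.round(4),np.hypot(*d).round(4),np.degrees(np.arctan2(d[1],d[0])).round(2))
E
```

```text
[([285, 188, 8, 7, 29], [288.1, 191.4])]
tip [ 0.5606 -0.0964  0.053 ] 0.1083 -77.15
tip2 [ 0.5598 -0.0926  0.053 ] 0.1044 -77.13
cap [ 0.553  -0.0685  0.1035] 0.0794 -78.07
red [ 0.5598 -0.0878  0.0465] 0.0997 -76.49
red0 [ 0.559  -0.0878  0.    ] 0.0995 -76.96
tip [ 0.5606 -0.0964  0.053 ] 0.1078 -76.79
tip2 [ 0.5598 -0.0926  0.053 ] 0.1038 -76.75
cap [ 0.553  -0.0685  0.1035] 0.0789 -77.58
red [ 0.5598 -0.0878  0.0465] 0.0992 -76.09
red0 [ 0.559  -0.0878  0.    ] 0.099 -76.57
```

The pointer is within about 1–2.5 mm of the dot's centre. Next, the button.

Request:
{"api": "play_rows", "payload": {"targets": [{"claw":1,"linear":[0,0.95,0.52],"rotation":[0,0,0]},{"claw":1,"linear":[0,0.95,0.52],"rotation":[0,0,0]},{"claw":1,"linear":[0,0.95,0.52],"rotation":[0,0,0]},{"claw":1,"linear":[0,0.95,0.52],"rotation":[0,0,0]},{"claw":1,"linear":[0,0.95,0.52],"rotation":[0,0,0]},{"claw":1,"linear":[0,0.95,0.52],"rotation":[0,0,0]},{"claw":1,"linear":[0,0.95,0.52],"rotation":[0,0,0]},{"claw":1,"linear":[0,0.95,0.52],"rotation":[0,0,0]},{"claw":1,"linear":[0,0.95,0.52],"rotation":[0,0,0]},{"claw":1,"linear":[0,0.95,0.52],"rotation":[0,0,0]}]}}

```text
time: 13.08
position: [0.4991, 0.1909, 0.2972]
tool_rot: [-0.388, 1.544, 0.41]
ft_force: [0.6, -0.4, 0.3]
grip_width: 0.008
```

Request:
{"api": "play_rows", "payload": {"targets": [{"claw":1,"linear":[0,0.5,0.4],"rotation":[0,0,0]},{"claw":1,"linear":[0,0,0],"rotation":[0,0,0]}]}}

```text
time: 13.25
position: [0.4998, 0.2143, 0.2967]
tool_rot: [-0.397, 1.543, 0.423]
ft_force: [-0.2, 0.0, -0.7]
grip_width: 0.007
```

```bash
python3 - <<'E'
from h import *
st([.502,.2438,.05]); im=get_image('wrist');c=cam('wrist'); print(proj(c,[.502,.2438,.018]),blobs(im,(40,120,60),(80,255,255),30))
im=get_image('top'); c=cam('top'); cv2.imwrite('pics/t6.png',cv2.resize(im[155:245,195:285],None,fx=6,fy=6,interpolation=cv2.INTER_CUBIC))
E
```

```text
t 13.25 p [0.4998 0.2143 0.2967] y angle 119.9 x [-0.015  0.013 -1.   ] F [-0.2  0.  -0.7] q [-0.66  0.07  0.23  1.6  -0.03  1.48  0.1 ]
move units [9.88  0.799 0.728]
[267.84254096 150.23020423] [([259, 142, 19, 19, 272], [267.6, 151.4])]
```

View pics/t6.png

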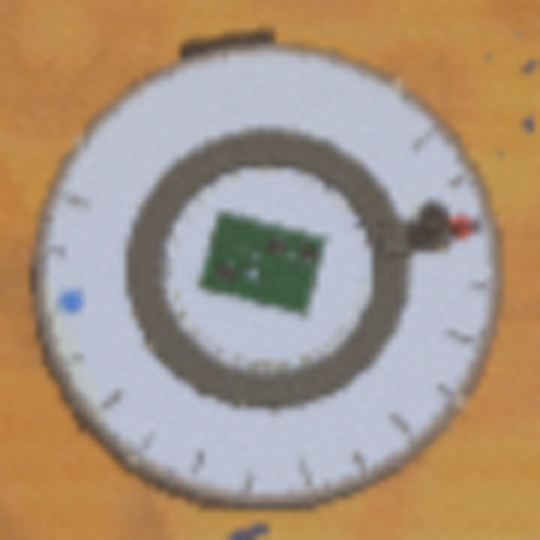

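The top view shows the pointer across the red dot at (462,226) and the board undisturbed. The button's projected position matches its image to about 1 px. Descending.

Request:
{"api": "play_rows", "payload": {"targets": [{"claw":1,"linear":[1,0.4,0.36],"rotation":[0,0,0]},{"claw":1,"linear":[1,0.4,0.36],"rotation":[0,0,0]},{"claw":1,"linear":[1,0,0],"rotation":[0,0,0]},{"claw":1,"linear":[1,0,0],"rotation":[0,0,0]},{"claw":1,"linear":[1,0,0],"rotation":[0,0,0]},{"claw":1,"linear":[1,0,0],"rotation":[0,0,0]},{"claw":1,"linear":[1,0,0],"rotation":[0,0,0]},{"claw":1,"linear":[1,0,0],"rotation":[0,0,0]},{"claw":1,"linear":[1,0,0],"rotation":[0,0,0]},{"claw":1,"linear":[0,0,0],"rotation":[0,0,0]}]}}

```text
time: 14.18
position: [0.5143, 0.2136, 0.069]
tool_rot: [-0.382, 1.536, 0.39]
ft_force: [-1.3, -0.6, -1.0]
grip_width: 0.006
```

```bash
python3 -c "
from h import *
st([.502,.2438,.02])"
```

```text
t 14.1833 p [0.5143 0.2136 0.069 ] y angle 118.2 x [-0.001  0.005 -1.   ] F [-1.3 -0.6 -1. ] q [-0.64  0.25  0.23  1.87 -0.07  1.03  0.11]
move units [1.968 1.289 0.135]
```

Request:
{"api": "play_rows", "payload": {"targets": [{"claw":1,"linear":[0,0.65,0.07],"rotation":[0,0,0]},{"claw":1,"linear":[0,0.6,0.07],"rotation":[0,0,0]},{"claw":1,"linear":[0.6,0,0],"rotation":[0,0,0]},{"claw":1,"linear":[0.6,0,0],"rotation":[0,0,0]},{"claw":1,"linear":[0.1,0,0],"rotation":[0,0,0]},{"claw":1,"linear":[0,0,0],"rotation":[0,0,0]}]}}

```text
time: 14.68
position: [0.5091, 0.2324, 0.043]
tool_rot: [-0.375, 1.532, 0.376]
ft_force: [-0.2, -0.2, 0.8]
grip_width: 0.003
```

```bash
python3 -c "
from h import *
st([.502,.2438,.011])"
```

```text
t 14.6833 p [0.5091 0.2324 0.043 ] y angle 117.5 x [ 0.006  0.002 -1.   ] F [-0.2 -0.2  0.8] q [-0.67  0.29  0.22  1.89 -0.07  0.97  0.06]
move units [ 1.28   0.537 -0.05 ]
```

Request:
{"api": "play_rows", "payload": {"targets": [{"claw":1,"linear":[0,0.4,-0.02],"rotation":[0,0,0]},{"claw":1,"linear":[0,0.25,0],"rotation":[0,0,0]},{"claw":1,"linear":[0.4,0,0],"rotation":[0,0,0]},{"claw":1,"linear":[0.4,0,0],"rotation":[0,0,0]},{"claw":1,"linear":[0.1,0,0],"rotation":[0,0,0]},{"claw":1,"linear":[0,0,0],"rotation":[0,0,0]}]}}

```text
time: 15.18
position: [0.5042, 0.2475, 0.0238]
tool_rot: [-0.371, 1.525, 0.375]
ft_force: [0.2, 0.3, -0.5]
grip_width: 0.005
```

```bash
python3 -c "
from h import *
st([.502,.2438,.011])"
```

```text
t 15.1833 p [0.5042 0.2475 0.0238] y angle 117.3 x [ 0.013  0.005 -1.   ] F [ 0.2  0.3 -0.5] q [-0.68  0.31  0.21  1.9  -0.08  0.92  0.03]
move units [ 0.511 -0.09  -0.151]
```

Centred to within 4 mm. Pressing in small steps.

Request:
{"api": "play_rows", "payload": {"targets": [{"claw":1,"linear":[0.12,-0.05,-0.1],"rotation":[0,0,0]},{"claw":1,"linear":[0.12,0,0],"rotation":[0,0,0]},{"claw":1,"linear":[0.12,0,0],"rotation":[0,0,0]},{"claw":1,"linear":[0.12,0,0],"rotation":[0,0,0]},{"claw":1,"linear":[0.1,0,0],"rotation":[0,0,0]}]}}

```text
time: 15.6
position: [0.5029, 0.2456, 0.0162]
tool_rot: [-0.37, 1.527, 0.376]
ft_force: [-6.3, -4.1, 18.3]
grip_width: 0.009
```

Request:
{"api": "play_rows", "payload": {"targets": [{"claw":1,"linear":[0.06,0,0],"rotation":[0,0,0]},{"claw":1,"linear":[0,0,0],"rotation":[0,0,0]}]}}

```text
time: 15.77
position: [0.5028, 0.2455, 0.0173]
tool_rot: [-0.368, 1.528, 0.376]
ft_force: [-1.0, 0.6, 4.1]
grip_width: 0.003
```

```bash
python3 - <<'E'
from h import *
st(); im=get_image('side');c=cam('side');u,v=proj(c,[.503,.244,.02]).astype(int)
cv2.imwrite('pics/s7.png',cv2.resize(im[v-30:v+25,u-40:u+40],None,fx=8,fy=8,interpolation=cv2.INTER_CUBIC))
E
```

```text
t 15.7667 p [0.5028 0.2455 0.0173] y angle 117.3 x [ 0.009  0.007 -1.   ] F [-1.   0.6  4.1] q [-0.68  0.32  0.2   1.91 -0.08  0.91  0.04]
```

View pics/s7.png

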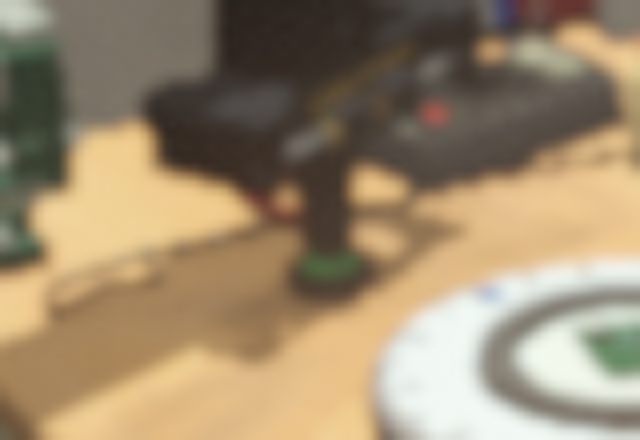

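Still ambiguous, because a zero row relaxes the push. I'll press further with larger steps and watch z.

Request:
{"api": "play_rows", "payload": {"targets": [{"claw":1,"linear":[0.2,0,0],"rotation":[0,0,0]},{"claw":1,"linear":[0.2,0,0],"rotation":[0,0,0]}]}}

```text
time: 15.98
position: [0.5034, 0.2458, 0.0155]
tool_rot: [-0.367, 1.53, 0.377]
ft_force: [-18.7, -9.3, 53.3]
grip_width: 0.006
```

Request:
{"api": "play_rows", "payload": {"targets": [{"claw":1,"linear":[0.2,0,0],"rotation":[0,0,0]},{"claw":1,"linear":[0.2,0,0],"rotation":[0,0,0]}]}}

```text
time: 16.15
position: [0.5033, 0.2457, 0.0158]
tool_rot: [-0.365, 1.534, 0.379]
ft_force: [-13.4, -5.9, 36.5]
grip_width: 0.008
```

```bash
cat > g.py <<'E'
from h import *
s=get_state();print(s['position'].round(4),s['ft_force'].round(1),s['torque'].round(2))
c=cam('side');u,v=proj(c,[.503,.244,.02]).astype(int);im=get_image('side')
print([b for b in blobs(im,(40,80,30),(90,255,255),4) if abs(b[1][0]-u)<12 and abs(b[1][1]-v)<12], 'rim up/down px',proj(c,[.503,.229,.018]).round(1),proj(c,[.503,.229,.012]).round(1))
E
python3 g.py
```

```text
[0.5033 0.2457 0.0158] [-13.4  -5.9  36.5] [-1.51  3.17  0.07]
[([204, 188, 6, 3, 8], [206.2, 189.0])] rim up/down px [207.9 188.7] [208.  190.1]
```

Request:
{"api": "play_rows", "payload": {"targets": [{"claw":1,"linear":[-0.3,0,0],"rotation":[0,0,0]},{"claw":1,"linear":[-0.3,0,0],"rotation":[0,0,0]},{"claw":1,"linear":[0,0,0],"rotation":[0,0,0]}]}}

```text
time: 16.45
position: [0.5049, 0.2458, 0.0345]
tool_rot: [-0.362, 1.53, 0.379]
ft_force: [0.2, 0.5, -0.5]
grip_width: 0.003
```

```bash
python3 g.py
```

```text
[0.5049 0.2458 0.0345] [ 0.2  0.5 -0.5] [-0.05 -0.03 -0.02]
[([204, 186, 6, 4, 16], [206.5, 187.8])] rim up/down px [207.9 188.7] [208.  190.1]
```

The evidence fits a full press:
- **Hard stop:** z ≈ 0.0155 with over 50 N, against a 5 N spring.
- **Contact point:** the moment matches contact at the fingertip.
- **Spring:** about 4 N at 1.5 mm above the stop.
- **Button:** its green edge moved down and came back up.

Now I'll retreat and make a final check.

Request:
{"api": "play_rows", "payload": {"targets": [{"claw":1,"linear":[-1,0,0],"rotation":[0,0,0]},{"claw":1,"linear":[-1,0,0],"rotation":[0,0,0]},{"claw":1,"linear":[-1,0,0],"rotation":[0,0,0]},{"claw":1,"linear":[-1,0,0],"rotation":[0,0,0]},{"claw":1,"linear":[0,0,0],"rotation":[0,0,0]},{"claw":1,"linear":[0,0,0],"rotation":[0,0,0]}]}}

```text
time: 17.0
position: [0.5002, 0.2416, 0.1285]
tool_rot: [-0.368, 1.544, 0.375]
ft_force: [-0.9, 0.5, 0.1]
grip_width: 0.013
```

```bash
python3 - <<'E'
from h import *
st(); im=get_image('top'); cv2.imwrite('pics/t8.png',cv2.resize(im[155:245,195:285],None,fx=6,fy=6,interpolation=cv2.INTER_CUBIC))
E
```

```text
t 17.0 p [0.5002 0.2416 0.1285] y angle 117.1 x [-0.006  0.003 -1.   ] F [-0.9  0.5  0.1] q [-0.69  0.19  0.22  1.81 -0.05  1.15  0.02]
```

View pics/t8.png

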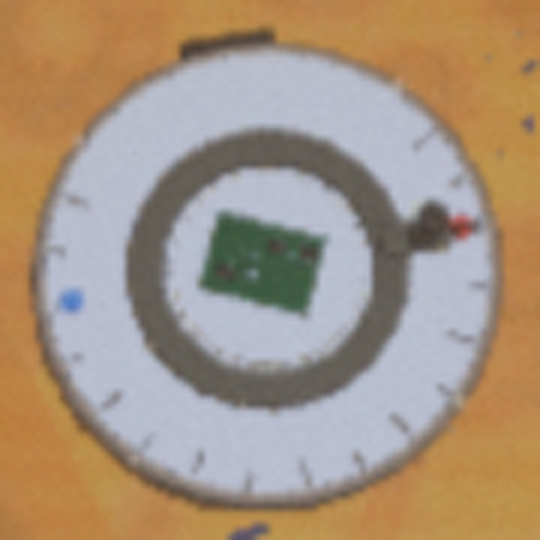

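The pointer is still across the red dot at (462,226), the board is in place, and the arm is clear at z = 0.13.

```bash
python3 -c "
from bench import *
print(close_job())"
```

```text
the job is handed in; nothing more can be done
None
```

I pushed the lever post about 77° counter-clockwise with the closed fingers, in one sweep and one small correction. That set the pointer on the red dot. I then pressed the green button to its stop, let it come up, and handed the job in at about 17 s of the 43 s allowed. No verdict was reported.

- **Pointer:** the wrist view put its line about 1 mm from the dot's centre, or about 2.5 mm judged by the post's cap; the limit is 5 mm. The top view after the press showed it unchanged.
- **Push force:** it read about 2–3 N at the wrist whenever I checked during the push; the limit on the ring is 20 N.
- **Circuit board and loose things:** the board looked the same in the top views before and after. I did not check the tin, battery, cutter, reel or marker again at the end. The forces I read while moving clear of the light and button stayed near zero.
- **Button, full press inferred:** I judged it from a hard stop, with the spring giving about 4 N just above it, and from its green edge going down and coming back up in the side view.
- **Readings that disagreed:** the stop came at a measured tool height of 15.5–16 mm instead of the expected 12 mm. The closed fingertips probably reach a few mm past the stated tool point. I also pressed harder than needed: the wrist force peaked at 53 N, under its 120 N limit. From the measured moments, the contact was at the fingertips, not the gripper's body, which has a 40 N limit.

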